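Check both brake levers of a delivery trike's handlebar

ROBOT

A 6-joint arm with a two-finger parallel gripper is mounted at the origin on the work surface. World frame = base frame: x ahead of the robot, y to its left, z up, the work surface at z = 0. Lengths are in mm, angles in rad, forces in N, time in s.
With the tool pointing down it reaches from about 275 to 1000 mm from the base axis. Payload 8.4 kg.
Tool frame: the origin (TCP) lies on the centre line of the jaws, within the pads' length; the fingertips stand r.tip_reach ahead of it and the grasp point (between the pads) lies 3 mm ahead of it (r.tip_reach is the distance from the TCP to the fingertips, in mm); z points along the fingers, y is the direction in which the jaws open and shut (so a half turn about z gives the same grasp; the last joint's range is limited). The gripper opens to 85 mm and grips with 20 to 120 N. Pads are 22 mm wide; open, the fingers measure 114 mm over their backs; the gripper's body (76 mm by 85 mm) begins 54 mm behind the grasp point. The pads swing forward as they close: fully open they stand 13 mm farther back than shut.
Start: joints at [-1.237, 0.353, 1.633, -0, 1.155, -0.002], TCP at [205.952, -590.095, 253.281] pointing down, gripper open.
Joint ranges: [-2.63, 2.63], [-0.92, 2.1], [0.06, 2.66], [-1.3, 4.44], [0, 2.69], [-3.02, 3.02]. Speed limits (rad/s): [2.22, 2.22, 2.79, 3.14, 3.14, 3.14].

INTERFACE

Orientations are given as [roll, pitch, yaw] about the fixed x, y, z axes, in that order (R = Rz(yaw) Ry(pitch) Rx(roll)).
In Python, from rig import sense, optics, r, nets gives the robot as it stands. The module is installed in compiled form; this text tells all that it offers.
- The arm moves only by the tool carry_out, never from a script. Its argument "increments" is a list that holds one entry, the list of rows, each a list of 6 numbers: the shift along the tool's x, y, z normalised to -1 to 1, where 1 is 40 cm, then the turn, a rotation vector about the tool's x, y, z normalised to -1 to 1, where 1 is 60 degrees. A call has 1 to 5 rows; each row is the pose to reach, as a shift and turn from the pose commanded when the call began, along the tool's axes at that moment; what a row does not reach only later rows make up. A row lasts 1/12 s, in which the tool goes at most 41.7 mm and 7.16 degrees, less where a joint would pass 70% of its speed; a pose out of reach is approached as far as the arm can. A call with a number of a shift or a turn outside -1 to 1 is refused whole. A call with a gripper value outside its range is refused whole. "hand" is the closure, from 0 (fully open) to 1 (shut), set as the call begins (left out, the last holds). The fingers move at their own pace and stop on an object; "squeeze" is the grip in N (left out, the last holds). Time passes only in rows, so rows that repeat a pose let the fingers close. It gives the time, the measured TCP pose, the force and the opening at its end, in the units of the state.
- sense(): the state, without advancing time (a new reading comes with each control period).
- optics.grab_frame(name): name is "scene" or "top" or "wrist"; returns a dict with "img" (420x560x3 uint8, red, green, blue), "range_z" (420x560 float32, mm along the optical axis (not along the pixel's ray), 0 where there is no reading), "fov_y" (degrees; the focal length in pixels is half the picture's height over the tangent of half this angle, whatever the lens; pixels are square), "cx", "cy" (the principal point, pixels), "R" (3x3) and "t" (3): a world point X has camera coordinates R X + t. Camera axes: x right, y down, z forward; pixel columns grow to the right and rows downward; lengths in mm; the calibration is good to about 2 mm. The wrist camera is an equidistant fisheye: a pixel r from the principal point sees the ray r / f radians off the axis. A picture is of the moment at which its call begins.
- r.sign_off(): hands the job in, once; it reports no verdict.
Trained networks look in the newest picture that a camera, given by its name, has taken for a name from the list of things; names that differ only in an ending like _2 or _b are one class to them, and where a whole thing is asked for, a point or a joint stands for the part that bears it (a point fixed in the world has none). Each returns a list of dicts, best first, with "confidence" (0 to 1); they miss things now and then, are a little off and sometimes report something else, mostly with a low value. They report only what shows in the picture. A call takes as long as a camera call.
- nets.trace(target, camera): "mask" (420x560 bool, what is visible of it).
- nets.tip_of(target, camera): "point" ([x, y, z] in mm, in world coordinates, good to about 4 mm: a listed point, or the origin of a listed thing).
The state is a dict: "clock": time; "qpos": joint angles; "qvel": joint speeds; "joint_efforts": joint torques, N m; "eef_pos": TCP position; "tcp_rot": TCP orientation; "contact_force": force on the tool from outside, world axes, zero at the start; "wrist_torque": the same for the moment, N m; "opening": opening from 0.0 (shut) to 1.0 (fully open).
Only numpy, scipy, OpenCV 4.12 (cv2) and the standard library are available. Lean on these libraries where they do the work, as an engineer would, in place of code of your own. Each camera call takes 0.05 s, during which the arm holds its last target.

TASK

The delivery trike's handlebar is clamped in the vice with both brake levers rebuilt and their outlets plugged. With the backs of the fingers, press the left lever (your left) in towards the bar until it goes solid, keep it there for about a second to see that it stops short of the grip, and ease it all the way back out without letting it snap; then check the right lever the same way. Firm but not forced, pressing from the outside only: pinch and lift nothing, and leave the things lying about where they are.

Things in the scene. Friction and masses are not known exactly. Their poses are not given: they have to be found in the camera images.
- handlebar: Fixed handlebar (22 mm tube, axis 170 above the bench, 522 long) in a blue vice on a board. Origin on the bench below the bar's middle; x: the way it faces, roughly away from the robot, levers on that side; y along the bar to its left end. Grips 33 to 41 thick, 146 to 261 from the middle. Inboard of each lever, 42 to 128 from the middle, a reservoir box with its top 213 high.
- left_lever (a joint): Angle of the left brake lever: 0 let out, grows as it is pressed towards the bar, goes solid at 0.26 (some 22 mm of travel at the press point), its end then 15 mm clear of the grip. Sprung: 4 N to start at the press point, 7 to 8 N just before it goes solid; springs back, snaps if let slip. Upright pivot at x 34, y +115 in the handlebar's frame, 170 high.
- left_press (a point): Where to press the left lever: on the outer face of its blade, 69.5 from the bar's axis at rest, 170 high, 85 outboard of the pivot. Moves with the lever; x points out of the face, away from the bar. Blade 11 thick, 14 high, straight from 57 inboard to 20 outboard of here, then bends outward to a 16 mm ball 49 outboard. Within 60 of the face nothing else is above 140.
- right_lever (a joint): Angle of the right brake lever: 0 let out, grows as it is pressed towards the bar, goes solid at 0.21 (some 18 mm of travel at the press point), its end then 22 mm clear of the grip. Sprung: 4 N to start at the press point, 7 to 8 N just before it goes solid; springs back, snaps if let slip. Upright pivot at x 34, y -115 in the handlebar's frame, 170 high.
- right_press (a point): Where to press the right lever: on the outer face of its blade, 69.5 from the bar's axis at rest, 170 high, 85 outboard of the pivot. Moves with the lever; x points out of the face, away from the bar. Blade 11 thick, 14 high, straight from 57 inboard to 20 outboard of here, then bends outward to a 16 mm ball 49 outboard. Within 60 of the face nothing else is above 140.
- pvc_tee: Bystander, leave alone: white PVC pipe tee lying down, 96 x 74 x 48, left of and beyond the left lever; origin on the bench under the crossing.
- pvc_elbow: Bystander, leave alone: white PVC elbow lying down, legs 50, 40 high, beneath the right lever; origin on the bench under the bend.
- pvc_coupling: Bystander, leave alone: white PVC sleeve standing, 60 diameter, 62 high, beyond the left end of the bar; origin at the centre of its foot.
- fluid_bottle: Bystander, leave alone: closed white bottle, 54 diameter, 135 high, just beyond the middle of the bar; origin at the centre of its foot.
- cement_can: Bystander, leave alone: closed tin, 72 diameter, 85 high, beyond the bar; origin at the centre of its foot.
- wrench: Bystander, leave alone: steel spanner 170 long lying flat under the left grip; origin under its middle.
- screwdriver: Bystander, leave alone: screwdriver 200 long lying near the right end of the bar; origin under its middle.
- bolt_tray: Bystander, leave alone: grey tray 100 x 80 x 28 of bolts and washers, beyond the bar; origin under its centre.

How it is judged (in metres and radians):
On the way, in this order (a step that is already met when the one before it is completed fails the run):
1. the left lever is pressed in by the fingers until solid and kept there (value of joint left_lever above 0.24 rad and contact force between the fingers and left_lever above 2 N), for 0.8 s.
2. the left lever is let all the way out (value of joint left_lever below 0.03 rad), for 0.1 s.
3. the right lever is pressed in by the fingers until solid and kept there, the left one at rest (value of joint right_lever above 0.19 rad and contact force between the fingers and right_lever above 2 N and value of joint left_lever below 0.03 rad), for 0.8 s.
At the end, for the whole second after the job is handed in: Both levers have been pressed in to their stops (within 0.02 rad) and held 0.8 s, left then right; both are back at rest (under 0.03 rad), and every bystander is within 30 mm of where it was (value of joint each of left_lever, right_lever below 0.03 rad and distance of each of pvc_tee, pvc_elbow, pvc_coupling, fluid_bottle, cement_can, wrench, screwdriver, bolt_tray from where it was at the start of the episode below 0.03 m); the robot touches nothing.
It fails at once if a lever is let snap back (faster than 4 rad/s) (velocity of joint any of left_lever, right_lever below -4 rad/s).
It fails at once if a lever is forced (over 60 N) (contact force between the fingers and left_lever above 60 N or contact force between the fingers and right_lever above 60 N).
It fails at once if a lever is pinched or worked from the bar's side: the fingers touch it with the grasp point in or behind the blade ((contact force between the fingers and left_lever above 0.5 N and x of the grasp point in the frame of left_press below -0.003 m) or (contact force between the fingers and right_lever above 0.5 N and x of the grasp point in the frame of right_press below -0.003 m)).
It fails at once if a bystander is knocked or carried off (over 30 mm) (distance of any of pvc_tee, pvc_elbow, pvc_coupling, fluid_bottle, cement_can, wrench, screwdriver, bolt_tray from where it was at the start of the episode above 0.03 m).
It also fails if it takes over 64 s, if anything falls off the work surface, if the arm or the gripper's body presses on something with over 40 N, if the wrist force passes 120 N, or if a joint passes its speed limit or range.

## Working session

There is one attempt and no reset: what is moved stays moved. The work goes in short steps, Python scripts to look and compute and a tool call to move; the robot and the scene stay as the last step left them, time stands still between calls to the robot, and variables do not carry over. Pictures are saved under pics/ and viewed, and the job is handed in when it is done.

Besides the shell and the picture viewer there is one more tool, called after "Call:" as a command line: name --argument value ..., lists and objects as JSON in quotes. carry_out: Moves the arm, as the interface text tells. Its arguments: {"type":"object","properties":{"increments":{"type":"array","items":{"type":"array","items":{"type":"array","items":{"type":"number","minimum":-1,"maximum":1}}}},"hand":{"type":"number"},"squeeze":{"type":"number"}},"required":["increments"]}

```bash
mkdir -p pics; python3 - <<'E'
from rig import sense, optics, r, nets
import cv2
print(sense(), r.tip_reach)
for c in ["scene","top"]:
    f=optics.grab_frame(c); cv2.imwrite(f"pics/{c}0.png",f["img"][:,:,::-1])
    print(c,f["R"],f["t"],f["fov_y"])
    for n in ["handlebar","left_press","right_press","left_lever","right_lever"]:
        print(n,[(round(d["confidence"],2),[round(float(v)) for v in d["point"]]) for d in nets.tip_of(n,c)][:3])
print(sense()["clock"])
E
```

```text
{'clock': 0.0, 'qpos': array([-1.23737998e+00,  3.53627969e-01,  1.63413175e+00, -7.60307098e-06,
        1.15520667e+00, -2.39259620e-03]), 'qvel': array([ 0.00114477,  0.00074049, -0.00179195, -0.00178033, -0.00032399,
       -0.00011381]), 'joint_efforts': array([ 1.59637406e-03, -6.05243325e+01, -3.42067230e+01,  1.93107344e-04,
        9.43457417e-03, -2.65802228e-06]), 'eef_pos': array([ 205.81459004, -589.66821631,  252.57528566]), 'tcp_rot': array([-3.14021890e+00,  3.66483812e-06,  3.35812016e-01]), 'contact_force': array([1.22387892, 0.56662069, 0.1410753 ]), 'wrist_torque': array([-0.01383342, -0.01161665,  0.04508497]), 'opening': 0.9979043201509212} 22.0
scene [[ 0.23479574  0.97189282 -0.01718433]
 [ 0.78246594 -0.19946274 -0.58988275]
 [-0.57673045  0.12505581 -0.80730604]] [-184.2230056  -342.25508581 1707.30013847] 47.993179838425604
handlebar [(0.94, [458, 17, 0])]
left_press [(0.66, [482, 231, 172]), (0.2, [448, 325, -3])]
right_press [(0.58, [566, -164, 170])]Traceback (most recent call last):
  File "<stdin>", line 8, in <module>
ValueError: it knows: bolt_tray, cement_can, fluid_bottle, handlebar, left_press, pvc_coupling, pvc_elbow, pvc_tee, right_press, screwdriver, wrench
```

```bash
python3 - <<'E'
from rig import sense, optics, r, nets
import cv2
for c in ["scene","top"]:
    f=optics.grab_frame(c); cv2.imwrite(f"pics/{c}1.png",f["img"][:,:,::-1])
    print(c,f["R"],f["t"],f["fov_y"])
    for n in ["handlebar","left_press","right_press","fluid_bottle","cement_can","pvc_tee","pvc_coupling","pvc_elbow","bolt_tray","wrench","screwdriver"]:
        print(n,[(round(d["confidence"],2),[round(float(v)) for v in d["point"]]) for d in nets.tip_of(n,c)][:3])
E
```

```text
scene [[ 0.23479574  0.97189282 -0.01718433]
 [ 0.78246594 -0.19946274 -0.58988275]
 [-0.57673045  0.12505581 -0.80730604]] [-184.2230056  -342.25508581 1707.30013847] 47.993179838425604
handlebar [(0.66, [459, 16, 2])]
left_press [(0.53, [484, 228, 171])]
right_press [(0.68, [564, -166, 170])]
fluid_bottle [(0.83, [607, 76, 3])]
cement_can [(0.89, [622, 169, -2])]
pvc_tee [(0.97, [572, 269, 0])]
pvc_coupling [(0.95, [447, 326, -3])]
pvc_elbow [(0.56, [604, -146, -6])]
bolt_tray [(0.97, [631, -33, 1])]
wrench [(0.48, [393, 192, -2])]
screwdriver [(0.51, [501, -261, 0])]
top [[ 0.02130245 -0.99974119  0.00798527]
 [-0.99671436 -0.02186089 -0.07799097]
 [ 0.07814535 -0.00629763 -0.99692209]] [  38.9193338   555.79739245 1064.3289967 ] 54.14917328534219
handlebar [(0.83, [458, 22, 3])]
left_press [(0.83, [483, 227, 169])]
right_press [(0.75, [564, -162, 171])]
fluid_bottle [(0.87, [607, 79, 0])]
cement_can [(0.73, [624, 168, 0]), (0.53, [608, -144, -3]), (0.16, [632, -32, -3])]
pvc_tee [(0.93, [577, 265, 3]), (0.7, [623, 170, -2])]
pvc_coupling [(0.55, [449, 319, 1])]
pvc_elbow [(0.63, [607, -144, -3])]
bolt_tray [(0.57, [629, -33, -1])]
wrench [(0.72, [389, 191, 2])]
screwdriver [(0.95, [499, -257, -1]), (0.23, [609, -146, -2]), (0.18, [606, 83, -1])]
```

View pics/scene0.png

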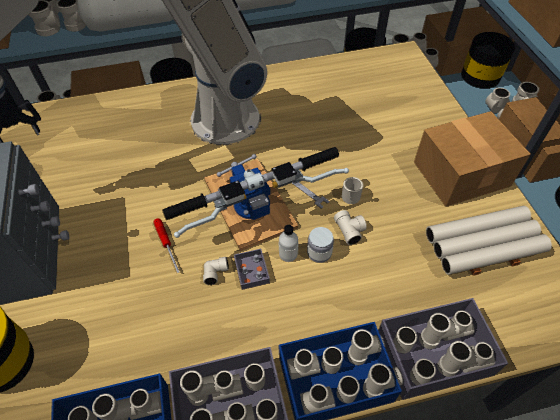

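View pics/top1.png

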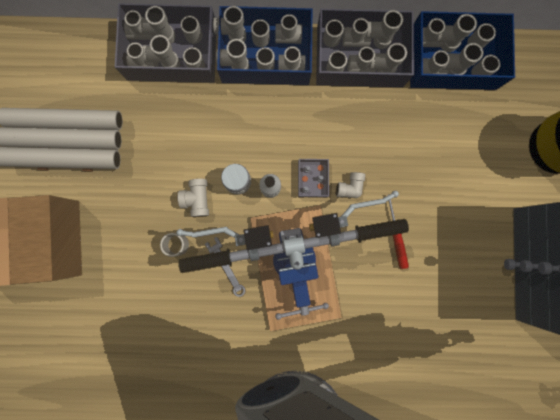

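Scene view: bar at about (250,180), levers on the far side. In the top view the left blade is at about (205,232) and the right at about (368,205). The networks' press points are 400 mm apart, as given, so the bar yaw is about 0.204. Next I write a helper.

```bash
cat > h.py <<'E'
import sys,numpy as np
from scipy.spatial.transform import Rotation as Ro
from rig import sense
yaw=0.204; hx=np.array([np.cos(yaw),np.sin(yaw),0]); hy=np.array([-hx[1],hx[0],0])
L=np.array([483.2,228.5,170.]); Rr=np.array([564.5,-164.,170.])
def inc(p,ty=1.774):
    s=sense(); R=Ro.from_euler('xyz',s["tcp_rot"]); d=R.inv().apply(np.array(p)-s["eef_pos"])
    rv=(R.inv()*Ro.from_euler('xyz',[np.pi,0,ty])).as_rotvec()
    print("t",round(s["clock"],2),"pos",s["eef_pos"].round(1),"F",s["contact_force"].round(1),"need mm",d.round(1))
    print("norm",(d/400).round(4),(np.degrees(rv)/60).round(4))
if __name__=="__main__":
    a=sys.argv; base={'L':L,'R':Rr}[a[1]]; off=float(a[2]); z=float(a[3])
    p=base+off*hx; p[2]=z; inc(p)
E
python3 h.py L 45 300
```

```text
t 1.4 pos [ 205.9 -590.1  253.3] F [-0.3  0.5 -0.1] need mm [ 576.1 -675.6  -46.7]
norm [ 1.4402 -1.6891 -0.1168] [-0.     -0.     -1.3735]
```

Call:
carry_out --increments '[[[0.06, -0.07, -0.025, 0, 0, -0.11], [0.12, -0.14, -0.05, 0, 0, -0.22], [0.18, -0.21, -0.075, 0, 0, -0.33], [0.24, -0.28, -0.1, 0, 0, -0.44], [0.3, -0.35, -0.12, 0, 0, -0.55]]]' --hand 1 --squeeze 40

```text
clock: 1.82
eef_pos: [273.4, -416.9, 302.0]
tcp_rot: [3.141, 0.0, 0.917]
contact_force: [0.5, -0.2, 0.6]
opening: 0.298
```

```bash
python3 h.py L 45 300
```

```text
t 1.82 pos [ 273.4 -416.9  302. ] F [ 0.5 -0.2  0.6] need mm [ 674.  -196.7    1.7]
norm [ 1.6849 -0.4916  0.0043] [ 6.000e-04  4.000e-04 -8.184e-01]
```

Call:
carry_out --increments '[[[0.096, -0.028, 0, 0, 0, -0.11], [0.19, -0.056, 0, 0, 0, -0.22], [0.29, -0.084, 0, 0, 0, -0.33], [0.38, -0.112, 0, 0, 0, -0.44], [0.48, -0.14, 0, 0, 0, -0.55]]]'

```text
clock: 2.23
eef_pos: [346.5, -230.8, 301.6]
tcp_rot: [3.141, 0.001, 1.493]
contact_force: [1.4, -1.1, 0.2]
opening: -0.001
```

```bash
python3 h.py L 45 300
```

```text
t 2.23 pos [ 346.5 -230.8  301.6] F [ 1.4 -1.1  0.2] need mm [481.  143.8   1.4]
norm [1.2026 0.3594 0.0035] [ 0.0006  0.0007 -0.2684]
```

Call:
carry_out --increments '[[[0.09, 0.027, 0, 0, 0, -0.06], [0.18, 0.054, 0, 0, 0, -0.12], [0.27, 0.081, 0, 0, 0, -0.18], [0.36, 0.108, 0, 0, 0, -0.24], [0.45, 0.135, 0, 0, 0, -0.268]]]'

```text
clock: 2.65
eef_pos: [415.5, -55.5, 301.7]
tcp_rot: [3.141, 0.0, 1.772]
contact_force: [0.6, -0.6, 0.6]
opening: 0.002
```

```bash
python3 h.py L 45 300
```

```text
t 2.65 pos [415.5 -55.5 301.7] F [ 0.6 -0.6  0.6] need mm [264.9 168.1   1.7]
norm [0.6622 0.4203 0.0043] [ 0.0009  0.0004 -0.0019]
```

Call:
carry_out --increments '[[[0.07, 0.05, 0, 0, 0, 0], [0.14, 0.1, 0, 0, 0, 0], [0.21, 0.15, 0, 0, 0, 0], [0.28, 0.2, 0, 0, 0, 0], [0.35, 0.25, 0, 0, 0, 0]]]'

```text
clock: 3.07
eef_pos: [486.1, 101.4, 301.5]
tcp_rot: [3.141, 0.0, 1.769]
contact_force: [-0.2, -0.5, -0.6]
opening: -0.0
```

Call:
carry_out --increments '[[[0.08, 0.045, 0, 0, 0, 0], [0.16, 0.09, 0, 0, 0, 0], [0.24, 0.13, 0, 0, 0, 0], [0.31, 0.17, 0, 0, 0, 0], [0.31, 0.17, 0, 0, 0, 0]]]'

```text
clock: 3.48
eef_pos: [529.5, 239.4, 301.2]
tcp_rot: [3.14, -0.002, 1.771]
contact_force: [-1.4, 0.3, -0.2]
opening: 0.002
```

```bash
python3 h.py L 45 172; python3 - <<'E'
from rig import sense, optics, r, nets
import cv2
for c in ["top","wrist","scene"]:
    f=optics.grab_frame(c); cv2.imwrite(f"pics/{c}2.png",f["img"][:,:,::-1])
    for n in ["left_press","right_press"]:
        print(c,n,[(round(d["confidence"],2),[round(float(v)) for v in d["point"]]) for d in nets.tip_of(n,c)][:2])
E
```

```text
t 3.48 pos [529.5 239.4 301.2] F [-1.4  0.3 -0.2] need mm [ -1.6  -2.7 129.2]
norm [-0.004  -0.0068  0.3229] [ 0.0016 -0.0019 -0.0028]
top left_press [(0.69, [485, 230, 168]), (0.24, [456, 24, 2])]
top right_press [(0.53, [564, -162, 171])]
wrist left_press [(0.9, [484, 229, 168])]
wrist right_press []
scene left_press [(0.54, [486, 231, 172])]
scene right_press [(0.63, [562, -167, 168])]
```

View pics/wrist2.png

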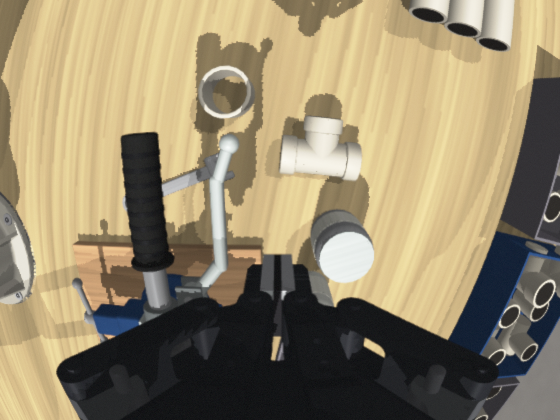

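Wrist view: the left blade is upright at about (218,180–265), with its ball at (229,145) and the closed fingers at (275,270) outboard of it. The space there is clear, so I descend.

Call:
carry_out --increments '[[[0, 0, 0.08, 0, 0, 0], [0, -0.003, 0.16, 0, 0, 0], [-0.003, -0.006, 0.24, 0, 0, 0], [-0.004, -0.006, 0.32, 0, 0, 0], [-0.004, -0.006, 0.323, 0, 0, 0]]]'

```text
clock: 4.35
eef_pos: [522.8, 230.4, 166.9]
tcp_rot: [-3.133, 0.002, 1.768]
contact_force: [-1.3, -1.2, -0.9]
opening: 0.004
```

```bash
python3 h.py L 14.5 172; python3 - <<'E'
from rig import sense, optics, r, nets
import cv2
for c in ["wrist","scene"]:
    f=optics.grab_frame(c); cv2.imwrite(f"pics/{c}3.png",f["img"][:,:,::-1])
    if c=="wrist": 
        print([(round(d["confidence"],2),[round(float(v)) for v in d["point"]]) for d in nets.tip_of("left_press",c)][:2])
i=cv2.imread("pics/scene3.png")[120:300,150:400]; w=cv2.imread("pics/wrist3.png")
cv2.imwrite("pics/c3.png",cv2.resize(i,None,fx=3,fy=3))
E
```

```text
t 4.35 pos [522.8 230.4 166.9] F [-1.3 -1.2 -0.9] need mm [  6.  -24.7  -4.9]
norm [ 0.0149 -0.0618 -0.0123] [-0.008   0.0018 -0.0061]
[(0.73, [484, 230, 167]), (0.71, [574, 268, -2])]
```

View pics/wrist3.png

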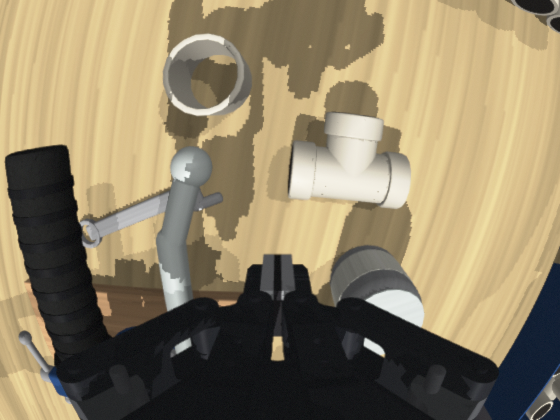

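View pics/c3.png

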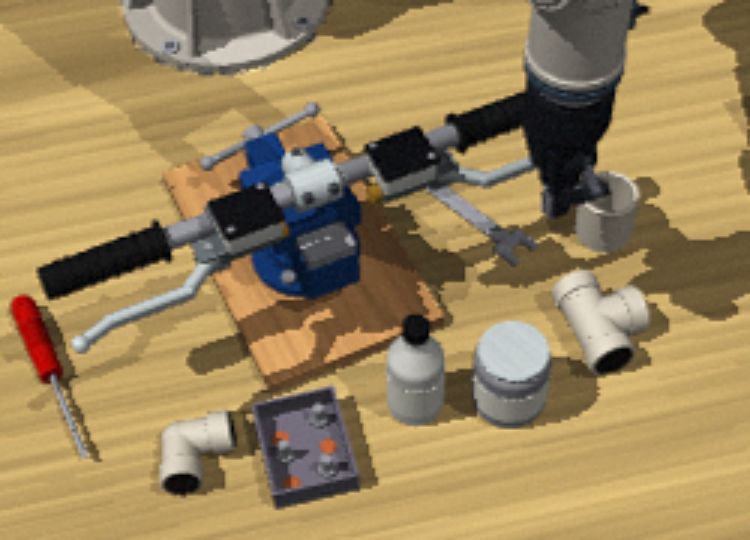

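Call:
carry_out --increments '[[[0, 0, 0, 0, 0, 0], [0, 0, 0, 0, 0, 0]]]'

```text
clock: 4.67
eef_pos: [527.3, 232.9, 174.3]
tcp_rot: [3.138, -0.001, 1.768]
contact_force: [-0.4, -0.4, -0.1]
opening: -0.0
```

```bash
python3 h.py L 14.5 175
```

```text
t 4.67 pos [527.3 232.9 174.3] F [-0.4 -0.4 -0.1] need mm [  4.5 -29.6  -0.8]
norm [ 0.0111 -0.074  -0.0019] [ 0.0033 -0.0007 -0.0055]
```

Call:
carry_out --increments '[[[0.005, -0.01, 0, 0, 0, 0], [0.011, -0.025, 0, 0, 0, -0.005], [0.011, -0.04, 0, 0, 0, -0.005], [0.011, -0.05, 0, 0, 0, -0.005], [0.011, -0.05, 0, 0, 0, -0.005]]]'

```text
clock: 5.08
eef_pos: [504.3, 232.6, 172.1]
tcp_rot: [-3.141, 0.0, 1.774]
contact_force: [0.7, -0.1, -1.4]
opening: 0.003
```

```bash
python3 h.py L 14.5 175
```

```text
t 5.08 pos [504.3 232.6 172.1] F [ 0.7 -0.1 -1.4] need mm [ 0.3 -7.  -2.8]
norm [ 0.0006 -0.0175 -0.0071] [-0.0007  0.0001 -0.    ]
```

Call:
carry_out --increments '[[[0, -0.005, -0.003, 0, 0, 0], [0, -0.01, -0.004, 0, 0, 0], [0, -0.015, -0.004, 0, 0, 0], [0, -0.02, -0.004, 0, 0, 0], [0, -0.025, -0.004, 0, 0, 0]]]'

```text
clock: 5.5
eef_pos: [496.8, 231.4, 174.0]
tcp_rot: [3.139, -0.001, 1.773]
contact_force: [5.5, 5.2, -3.1]
opening: -0.003
```

```bash
python3 h.py L 14.5 175
```

```text
t 5.5 pos [496.8 231.4 174. ] F [ 5.5  5.2 -3.1] need mm [-0.1  0.6 -1. ]
norm [-0.0002  0.0015 -0.0026] [ 0.0027 -0.0009 -0.0006]
```

Call:
carry_out --increments '[[[0.001, -0.006, 0, 0, 0, -0.025], [0.003, -0.012, 0, 0, 0, -0.05], [0.004, -0.018, 0, 0, 0, -0.075], [0.005, -0.024, 0, 0, 0, -0.1], [0.006, -0.03, 0, 0, 0, -0.125]]]'

```text
clock: 5.92
eef_pos: [485.8, 232.7, 174.6]
tcp_rot: [3.135, -0.002, 1.905]
contact_force: [6.7, 9.1, -1.7]
opening: 0.001
```

```bash
python3 h.py L 14.5 175
```

```text
t 5.92 pos [485.8 232.7 174.6] F [ 6.7  9.1 -1.7] need mm [-5.  10.6 -0.3]
norm [-0.0125  0.0264 -0.0008] [ 0.0059 -0.0025  0.1252]
```

Call:
carry_out --increments '[[[0, 0, 0, 0, 0, 0], [0, 0, 0, 0, 0, 0]]]'

```text
clock: 6.08
eef_pos: [485.7, 232.7, 174.6]
tcp_rot: [3.135, -0.002, 1.904]
contact_force: [6.5, 8.7, -2.4]
opening: -0.001
```

```bash
python3 h.py L 14.5 175;python3 - <<'E'
from rig import sense, optics
import cv2
for c in ["wrist","top"]:
    f=optics.grab_frame(c); cv2.imwrite(f"pics/{c}4.png",f["img"][:,:,::-1])
print(sense()["contact_force"],sense()["wrist_torque"])
E
```

```text
t 6.08 pos [485.7 232.7 174.6] F [ 6.5  8.7 -2.4] need mm [-5.  10.6 -0.3]
norm [-0.0124  0.0265 -0.0008] [ 0.0058 -0.0023  0.1244]
[ 6.23810875  7.54360222 -2.57778876] [ 1.29454332 -0.98522107 -0.06216526]
```

View pics/wrist4.png

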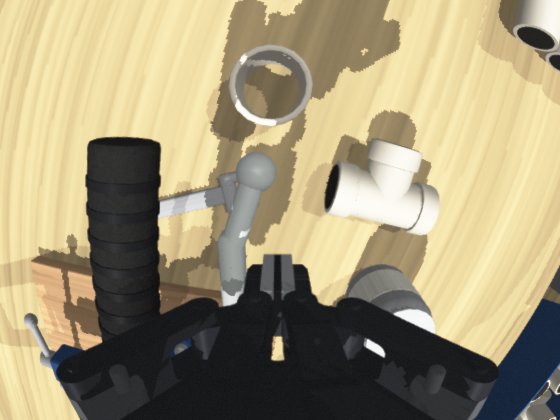

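Call:
carry_out --increments '[[[0.006, -0.004, 0, 0, 0, -0.02], [0.01, -0.008, 0, 0, 0, -0.04], [0.014, -0.013, 0, 0, 0, -0.06], [0.017, -0.017, 0, 0, 0, -0.08], [0.02, -0.021, 0, 0, 0, -0.1]]]'

```text
clock: 6.6
eef_pos: [474.9, 235.8, 174.4]
tcp_rot: [3.137, 0.001, 2.011]
contact_force: [6.5, -1.1, 0.4]
opening: -0.002
```

```bash
python3 h.py L 14.5 175
```

```text
t 6.6 pos [474.9 235.8 174.4] F [ 6.5 -1.1  0.4] need mm [-13.5  18.5  -0.5]
norm [-0.0337  0.0463 -0.0012] [0.0042 0.0007 0.226 ]
```

Call:
carry_out --increments '[[[0.001, -0.002, 0, 0, 0, -0.01], [0.002, -0.004, 0, 0, 0, -0.02], [0.003, -0.006, 0, 0, 0, -0.025], [0.003, -0.006, 0, 0, 0, -0.025]]]'

```text
clock: 6.93
eef_pos: [473.3, 236.0, 174.6]
tcp_rot: [3.135, 0.002, 2.036]
contact_force: [11.7, -0.1, -3.2]
opening: -0.007
```

```bash
python3 h.py L 14.5 175
```

```text
t 6.93 pos [473.3 236.  174.6] F [11.7 -0.1 -3.2] need mm [-14.9  19.4  -0.3]
norm [-0.0373  0.0486 -0.0007] [0.0065 0.0009 0.2506]
```

Force is rising to 12 N, so it's near solid. I press a little more.

Call:
carry_out --increments '[[[0, -0.002, 0, 0, 0, 0], [0, -0.004, 0, 0, 0, 0], [0, -0.004, 0, 0, 0, 0]]]'

```text
clock: 7.18
eef_pos: [473.2, 236.0, 174.7]
tcp_rot: [3.132, 0.002, 2.036]
contact_force: [16.1, 2.1, -7.7]
opening: 0.002
```

```bash
python3 h.py L 14.5 175
```

```text
t 7.18 pos [473.2 236.  174.7] F [16.1  2.1 -7.7] need mm [-14.9  19.6  -0.1]
norm [-0.0372  0.049  -0.0002] [0.0094 0.0004 0.2501]
```

Solid: the last 1.6 mm commanded gave only more force (about 18 N). Hold.

Call:
carry_out --increments '[[[0, 0, 0, 0, 0, 0], [0, 0, 0, 0, 0, 0], [0, 0, 0, 0, 0, 0], [0, 0, 0, 0, 0, 0], [0, 0, 0, 0, 0, 0]]]'

```text
clock: 7.6
eef_pos: [473.2, 236.0, 174.7]
tcp_rot: [3.132, 0.002, 2.036]
contact_force: [16.8, 1.6, -7.4]
opening: 0.003
```

Call:
carry_out --increments '[[[0, 0, 0, 0, 0, 0], [0, 0, 0, 0, 0, 0], [0, 0, 0, 0, 0, 0], [0, 0, 0, 0, 0, 0], [0, 0, 0, 0, 0, 0]]]'

```text
clock: 8.02
eef_pos: [473.2, 236.0, 174.7]
tcp_rot: [3.132, 0.002, 2.036]
contact_force: [15.2, 1.6, -7.4]
opening: -0.002
```

```bash
python3 h.py L 14.5 175;python3 - <<'E'
from rig import sense, optics, nets
import cv2,numpy as np
for c in ["wrist","top"]:
    f=optics.grab_frame(c); cv2.imwrite(f"pics/{c}5.png",f["img"][:,:,::-1])
    print([(round(d["confidence"],2),d["point"]) for d in nets.tip_of("left_press",c)][:2])
E
```

```text
t 8.02 pos [473.2 236.  174.7] F [15.2  1.6 -7.4] need mm [-14.9  19.6  -0.1]
norm [-0.0373  0.049  -0.0002] [0.0091 0.0004 0.2501]
[(0.76, [459.5, 232.9, 168.0])]
[(0.43, [459.5, 226.3, 171.0])]
```

View pics/wrist5.png

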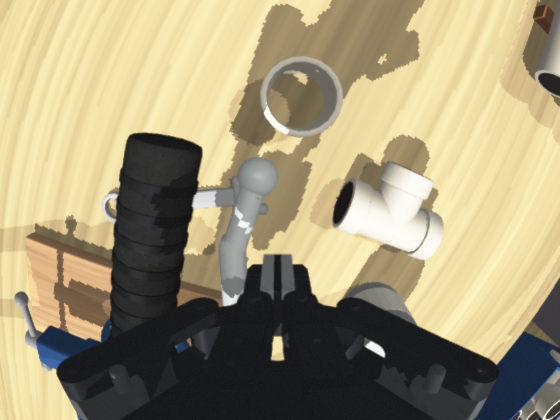

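The wrist view shows the lever ball at (257,175), clear of the grip edge at about (190,200). I ease it out along the arc.

Call:
carry_out --increments '[[[0, 0, 0, 0, 0, 0], [-0.0045, 0.0065, 0, 0, 0, 0.03], [-0.009, 0.013, 0, 0, 0, 0.06], [-0.0135, 0.02, 0, 0, 0, 0.09], [-0.018, 0.0265, 0, 0, 0, 0.125]]]'

```text
clock: 8.63
eef_pos: [483.9, 234.3, 174.5]
tcp_rot: [3.136, -0.001, 1.903]
contact_force: [6.7, 3.6, -1.0]
opening: -0.005
```

Call:
carry_out --increments '[[[-0.0035, 0.0055, 0, 0, 0, 0.025], [-0.007, 0.011, 0, 0, 0, 0.05], [-0.0105, 0.0165, 0, 0, 0, 0.075], [-0.014, 0.022, 0, 0, 0, 0.1], [-0.018, 0.0275, 0, 0, 0, 0.125]]]'

```text
clock: 9.05
eef_pos: [496.4, 231.2, 174.5]
tcp_rot: [3.137, -0.002, 1.772]
contact_force: [6.1, 5.0, -0.2]
opening: -0.002
```

```bash
python3 h.py L 14.5 175
```

```text
t 9.05 pos [496.4 231.2 174.5] F [ 6.1  5.  -0.2] need mm [ 0.   1.1 -0.5]
norm [ 0.0001  0.0027 -0.0013] [ 0.0045 -0.0016 -0.0019]
```

Call:
carry_out --increments '[[[0, 0.003, 0, 0, 0, 0], [0, 0.007, 0, 0, 0, 0], [0, 0.012, 0, 0, 0, 0], [0, 0.018, 0, 0, 0, 0], [0, 0.025, 0, 0, 0, 0]]]'

```text
clock: 9.47
eef_pos: [503.7, 231.8, 173.4]
tcp_rot: [-3.14, 0.0, 1.774]
contact_force: [-0.3, 0.7, -0.2]
opening: 0.004
```

Call:
carry_out --increments '[[[0, 0.02, 0, 0, 0, 0], [0, 0.05, 0, 0, 0, 0], [0, 0.06, -0.04, 0, 0, 0], [0, 0.06, -0.12, 0, 0, 0], [0, 0.06, -0.22, 0, 0, 0]]]'

```text
clock: 9.88
eef_pos: [526.7, 236.2, 260.1]
tcp_rot: [-3.136, 0.001, 1.774]
contact_force: [0.6, 0.5, -0.3]
opening: -0.002
```

```bash
python3 - <<'E'
from rig import sense, optics, nets
import cv2,numpy as np
for c in ["wrist","top"]:
    f=optics.grab_frame(c); cv2.imwrite(f"pics/{c}6.png",f["img"][:,:,::-1])
    for n in ["left_press","right_press"]: print(c,n,[(round(d["confidence"],2),d["point"]) for d in nets.tip_of(n,c)][:2])
E
python3 h.py R 47 290
```

```text
wrist left_press [(0.66, [482.4, 232.2, 170.5])]
wrist right_press [(0.54, [389.8, 189.7, 0.2])]
top left_press [(0.54, [483.5, 229.9, 169.9])]
top right_press [(0.88, [563.4, -164.4, 169.7])]
t 10.18 pos [527.2 236.6 260.7] F [-0.1 -0.9 -0.6] need mm [-399.9    2.8  -29.2]
norm [-0.9996  0.007  -0.073 ] [-0.0015  0.0003 -0.0004]
```

View pics/top6.png

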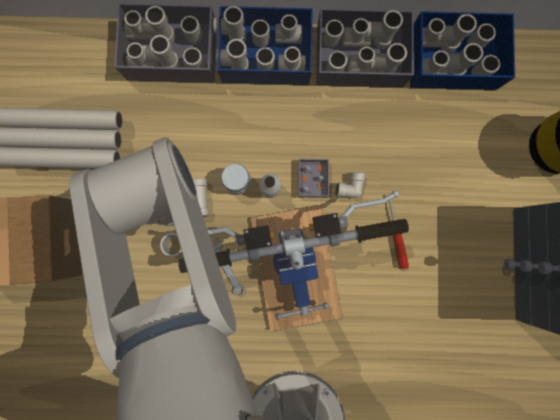

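The top view shows both levers out: left blade near (215,232), right at (368,205). The left press point is back at its start. I move over to the right lever.

Call:
carry_out --increments '[[[-0.06, 0, -0.05, 0, 0, 0], [-0.15, 0, -0.07, 0, 0, 0], [-0.25, 0.003, -0.073, 0, 0, 0], [-0.35, 0.007, -0.073, 0, 0, 0], [-0.45, 0.007, -0.073, 0, 0, 0]]]'

```text
clock: 10.6
eef_pos: [566.3, 59.5, 289.6]
tcp_rot: [-3.14, -0.0, 1.774]
contact_force: [1.4, -0.1, 0.5]
opening: 0.003
```

Call:
carry_out --increments '[[[-0.1, 0, 0, 0, 0, 0], [-0.2, 0, 0, 0, 0, 0], [-0.3, 0, 0, 0, 0, 0], [-0.4, 0, 0, 0, 0, 0], [-0.5, 0, 0, 0, 0, 0]]]'

```text
clock: 11.02
eef_pos: [606.3, -136.7, 289.1]
tcp_rot: [-3.139, -0.001, 1.774]
contact_force: [0.7, 0.1, -0.2]
opening: 0.003
```

Call:
carry_out --increments '[[[-0.03, 0, 0, 0, 0, 0], [-0.05, 0, 0, 0, 0, 0], [-0.05, 0, 0, 0, 0, 0]]]'

```text
clock: 11.27
eef_pos: [610.5, -155.3, 289.4]
tcp_rot: [-3.14, -0.001, 1.772]
contact_force: [-0.8, 0.7, 0.6]
opening: 0.003
```

```bash
python3 - <<'E'
from rig import sense, optics, nets
import cv2,numpy as np
for c in ["wrist"]:
    f=optics.grab_frame(c); cv2.imwrite(f"pics/{c}7.png",f["img"][:,:,::-1])
    for n in ["right_press"]: print(c,n,[(round(d["confidence"],2),d["point"]) for d in nets.tip_of(n,c)][:2])
E
python3 h.py R 47 175
```

```text
wrist right_press [(0.77, [565.7, -164.7, 167.6])]
t 11.37 pos [ 610.5 -153.3  290. ] F [0.5 0.8 0. ] need mm [-1.30e+00 -1.00e-01  1.15e+02]
norm [-3.400e-03 -2.000e-04  2.876e-01] [-0.0013 -0.0012 -0.0001]
```

View pics/wrist7.png

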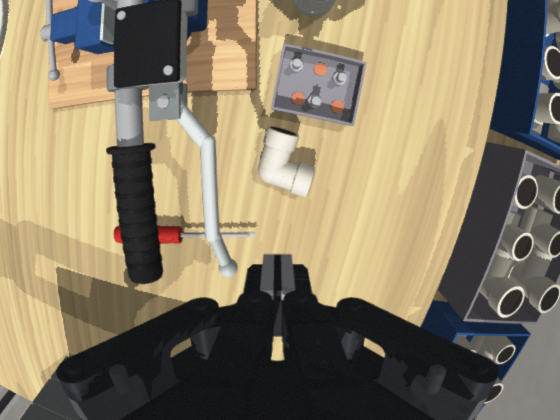

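Wrist view: right blade from (208,140) to (212,235), ball at (228,268). The elbow and screwdriver lie well below it. I descend.

Call:
carry_out --increments '[[[-0.003, 0, 0.07, 0, 0, 0], [-0.003, 0, 0.15, 0, 0, 0], [-0.003, 0, 0.22, 0, 0, 0], [-0.003, 0, 0.27, 0, 0, 0], [-0.003, 0, 0.288, 0, 0, 0]]]'

```text
clock: 11.78
eef_pos: [609.1, -153.1, 172.3]
tcp_rot: [-3.137, -0.003, 1.776]
contact_force: [-0.4, 0.2, -0.2]
opening: 0.001
```

Call:
carry_out --increments '[[[0, -0.005, 0, 0, 0, 0], [0, -0.02, 0, 0, 0, 0], [0, -0.04, 0, 0, 0, 0], [0, -0.055, 0, 0, 0, 0], [0, -0.06, 0, 0, 0, 0]]]'

```text
clock: 12.2
eef_pos: [586.9, -160.7, 177.0]
tcp_rot: [3.141, 0.001, 1.773]
contact_force: [-0.1, 0.4, 1.0]
opening: -0.004
```

```bash
python3 h.py R 14.5 175
```

```text
t 12.2 pos [ 586.9 -160.7  177. ] F [-0.1  0.4  1. ] need mm [ 1.3 -8.1  2. ]
norm [ 0.0032 -0.0202  0.0049] [ 0.001   0.0006 -0.0007]
```

Call:
carry_out --increments '[[[0, -0.005, 0.002, 0, 0, 0], [0, -0.01, 0.004, 0, 0, 0], [0, -0.015, 0.004, 0, 0, 0], [0, -0.02, 0.004, 0, 0, 0], [0, -0.02, 0.004, 0, 0, 0]]]'

```text
clock: 12.62
eef_pos: [579.5, -162.1, 174.0]
tcp_rot: [-3.141, -0.0, 1.773]
contact_force: [0.2, 0.3, -0.2]
opening: 0.0
```

```bash
python3 h.py R 14.5 175
```

```text
t 12.62 pos [ 579.5 -162.1  174. ] F [ 0.2  0.3 -0.2] need mm [ 1.2 -0.6 -1. ]
norm [ 0.0029 -0.0014 -0.0025] [-0.0003 -0.0001 -0.0005]
```

Call:
carry_out --increments '[[[0, -0.003, 0, 0, 0, 0], [0, -0.006, 0, 0, 0, 0], [0, -0.009, 0, 0, 0, 0], [0, -0.01, 0, 0, 0, 0]]]'

```text
clock: 12.95
eef_pos: [577.0, -163.1, 174.3]
tcp_rot: [3.139, 0.001, 1.774]
contact_force: [4.8, -0.8, -2.6]
opening: -0.004
```

```bash
python3 h.py R 14.5 175
```

```text
t 12.95 pos [ 577.  -163.1  174.3] F [ 4.8 -0.8 -2.6] need mm [ 1.7  2.1 -0.7]
norm [ 0.0041  0.0052 -0.0018] [ 0.0022  0.0011 -0.0003]
```

Call:
carry_out --increments '[[[-0.0025, -0.0045, 0, 0, 0, 0.02], [-0.005, -0.009, 0, 0, 0, 0.04], [-0.0075, -0.014, 0, 0, 0, 0.06], [-0.01, -0.0185, 0, 0, 0, 0.08], [-0.012, -0.023, 0, 0, 0, 0.1]]]'

```text
clock: 13.37
eef_pos: [568.9, -169.4, 174.3]
tcp_rot: [3.139, 0.0, 1.668]
contact_force: [6.3, 1.1, -2.0]
opening: -0.001
```

```bash
python3 h.py R 14.5 175
```

```text
t 13.37 pos [ 568.9 -169.4  174.3] F [ 6.3  1.1 -2. ] need mm [ 7.3 10.5 -0.7]
norm [ 0.0183  0.0263 -0.0018] [ 0.0023  0.0003 -0.1015]
```

Call:
carry_out --increments '[[[-0.002, -0.004, 0, 0, 0, 0.016], [-0.004, -0.008, 0, 0, 0, 0.032], [-0.006, -0.012, 0, 0, 0, 0.048], [-0.008, -0.016, 0, 0, 0, 0.064], [-0.0095, -0.0185, 0, 0, 0, 0.08]]]'

```text
clock: 13.78
eef_pos: [562.0, -173.7, 174.3]
tcp_rot: [3.139, -0.0, 1.584]
contact_force: [5.7, 1.4, -4.0]
opening: 0.002
```

```bash
python3 h.py R 14.5 175
```

```text
t 13.78 pos [ 562.  -173.7  174.3] F [ 5.7  1.4 -4. ] need mm [12.4 16.8 -0.7]
norm [ 0.031   0.0421 -0.0017] [ 0.0025  0.     -0.1814]
```

Call:
carry_out --increments '[[[-0.001, -0.002, 0, 0, 0, 0.01], [-0.002, -0.004, 0, 0, 0, 0.02], [-0.0025, -0.006, 0, 0, 0, 0.02], [-0.0025, -0.008, 0, 0, 0, 0.02]]]'

```text
clock: 14.12
eef_pos: [560.6, -174.5, 174.5]
tcp_rot: [3.135, -0.0, 1.564]
contact_force: [15.7, 5.0, -9.8]
opening: 0.003
```

```bash
python3 h.py R 14.5 175
```

```text
t 14.12 pos [ 560.6 -174.5  174.5] F [15.7  5.  -9.8] need mm [13.6 18.  -0.4]
norm [ 0.0339  0.0449 -0.001 ] [ 6.10e-03  2.00e-04 -2.01e-01]
```

Call:
carry_out --increments '[[[0, -0.002, 0, 0, 0, 0], [0, -0.002, 0, 0, 0, 0], [0, -0.002, 0, 0, 0, 0], [0, -0.002, 0, 0, 0, 0], [0, -0.002, 0, 0, 0, 0]]]'

```text
clock: 14.53
eef_pos: [560.6, -174.5, 174.5]
tcp_rot: [3.134, -0.0, 1.564]
contact_force: [15.4, 3.7, -10.4]
opening: -0.001
```

Call:
carry_out --increments '[[[0, 0, 0, 0, 0, 0], [0, 0, 0, 0, 0, 0], [0, 0, 0, 0, 0, 0], [0, 0, 0, 0, 0, 0], [0, 0, 0, 0, 0, 0]]]'

```text
clock: 14.95
eef_pos: [560.6, -174.5, 174.5]
tcp_rot: [3.134, -0.0, 1.564]
contact_force: [15.9, 4.2, -9.5]
opening: 0.0
```

```bash
python3 - <<'E'
from rig import sense, optics, nets
import cv2,numpy as np
for c in ["wrist","top"]:
    f=optics.grab_frame(c); cv2.imwrite(f"pics/{c}8.png",f["img"][:,:,::-1])
    for n in ["left_press","right_press"]: print(c,n,[(round(d["confidence"],2),d["point"]) for d in nets.tip_of(n,c)][:2])
E
python3 h.py R 14.5 175
```

```text
wrist left_press []
wrist right_press []
top left_press [(0.84, [482.3, 228.1, 168.9])]
top right_press [(0.53, [548.6, -170.4, 167.9])]
t 15.25 pos [ 560.6 -174.5  174.5] F [16.4  4.2 -9.1] need mm [13.6 18.  -0.4]
norm [ 0.0339  0.0449 -0.0009] [ 0.0074  0.0006 -0.2008]
```

View pics/top8.png

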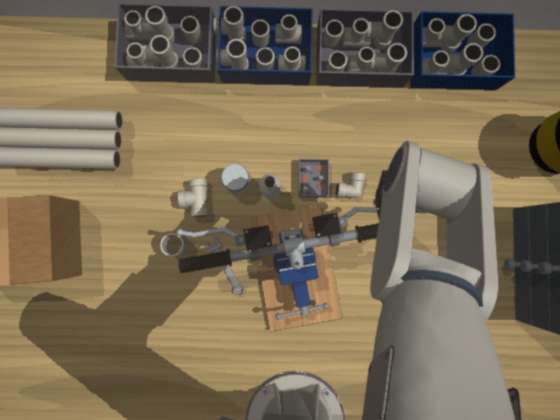

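The top view shows the right lever pressed, the left one out and the bystanders in place. It's been solid for 1.1 s. I ease it out.

Call:
carry_out --increments '[[[0, 0, 0, 0, 0, 0], [0.0035, 0.005, 0, 0, 0, -0.025], [0.007, 0.0105, 0, 0, 0, -0.05], [0.0105, 0.016, 0, 0, 0, -0.075], [0.0143, 0.0215, 0, 0, 0, -0.1]]]'

```text
clock: 15.67
eef_pos: [567.6, -169.9, 174.4]
tcp_rot: [3.138, 0.002, 1.67]
contact_force: [8.0, -3.3, -4.5]
opening: 0.0
```

Call:
carry_out --increments '[[[0.003, 0.0045, 0, 0, 0, -0.02], [0.006, 0.009, 0, 0, 0, -0.04], [0.0085, 0.0135, 0, 0, 0, -0.06], [0.0115, 0.018, 0, 0, 0, -0.08], [0.0143, 0.0225, 0, 0, 0, -0.1]]]'

```text
clock: 16.08
eef_pos: [575.9, -163.4, 174.6]
tcp_rot: [3.138, 0.002, 1.775]
contact_force: [7.7, -2.7, -3.0]
opening: -0.001
```

Call:
carry_out --increments '[[[0, 0.003, 0, 0, 0, 0], [0, 0.007, 0, 0, 0, 0], [0, 0.012, 0, 0, 0, 0], [0, 0.018, 0, 0, 0, 0], [0, 0.025, 0, 0, 0, 0]]]'

```text
clock: 16.5
eef_pos: [583.3, -160.6, 173.9]
tcp_rot: [-3.14, -0.0, 1.774]
contact_force: [-0.5, -0.0, 0.8]
opening: 0.0
```

```bash
python3 h.py R 14.5 175
```

```text
t 16.5 pos [ 583.3 -160.6  173.9] F [-0.5 -0.   0.8] need mm [ 0.5 -4.6 -1.1]
norm [ 0.0012 -0.0115 -0.0028] [-0.0011 -0.0004 -0.0004]
```

Call:
carry_out --increments '[[[0, 0.02, 0, 0, 0, 0], [0, 0.05, 0, 0, 0, 0], [0, 0.06, -0.06, 0, 0, 0], [0, 0.06, -0.15, 0, 0, 0], [0, 0.06, -0.25, 0, 0, 0]]]'

```text
clock: 16.92
eef_pos: [607.2, -155.2, 273.4]
tcp_rot: [-3.138, -0.002, 1.774]
contact_force: [1.2, -0.5, 0.6]
opening: 0.003
```

Call:
carry_out --increments '[[[0, 0, 0, 0, 0, 0], [0, 0, 0, 0, 0, 0], [0, 0, 0, 0, 0, 0], [0, 0, 0, 0, 0, 0], [0, 0, 0, 0, 0, 0]]]'

```text
clock: 17.33
eef_pos: [606.7, -155.6, 272.5]
tcp_rot: [-3.139, -0.001, 1.774]
contact_force: [-0.6, -0.0, -1.0]
opening: 0.0
```

```bash
python3 - <<'E'
from rig import sense, optics, nets
import cv2,numpy as np
for c in ["wrist","scene"]:
    f=optics.grab_frame(c); cv2.imwrite(f"pics/{c}9.png",f["img"][:,:,::-1])
    for n in ["left_press","right_press","fluid_bottle","cement_can","pvc_tee","pvc_coupling","pvc_elbow","bolt_tray","wrench","screwdriver"]: print(c,n,[(round(d["confidence"],2),np.round(d["point"])) for d in nets.tip_of(n,c)][:1])
print(sense()["contact_force"],sense()["eef_pos"],sense()["clock"])
E
```

```text
wrist left_press []
wrist right_press [(0.9, array([ 564., -162.,  167.]))]
wrist fluid_bottle []
wrist cement_can []
wrist pvc_tee [(0.59, array([459.,  21.,   2.]))]
wrist pvc_coupling [(0.56, array([633., -36.,  -2.]))]
wrist pvc_elbow [(0.89, array([ 607., -146.,   -8.]))]
wrist bolt_tray [(0.62, array([634., -35.,   0.]))]
wrist wrench []
wrist screwdriver [(0.84, array([ 501., -259.,    3.]))]
scene left_press [(0.71, array([480., 230., 174.]))]
scene right_press [(0.58, array([ 564., -166.,  169.]))]
scene fluid_bottle [(0.87, array([609.,  76.,   1.]))]
scene cement_can [(0.85, array([622., 167.,  -0.]))]
scene pvc_tee [(0.89, array([573., 271.,   0.]))]
scene pvc_coupling [(0.85, array([450., 323.,  -3.]))]
scene pvc_elbow [(0.89, array([ 604., -145.,   -7.]))]
scene bolt_tray [(0.95, array([632., -33.,   1.]))]
scene wrench [(0.59, array([394., 194.,  -0.]))]
scene screwdriver [(0.61, array([ 498., -260.,    4.]))]
[ 0.44065164 -0.6420817  -0.65332783] [ 607.19857045 -155.8544622   274.07594221] 18.4333
```

View pics/scene9.png

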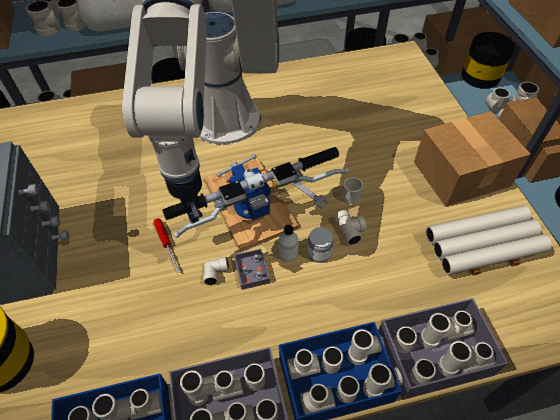

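The scene view shows both levers out (left about (320,177), right about (200,225)), nothing displaced, and the gripper clear above the right lever. I hand in.

```bash
python3 -c "
from rig import r
print(r.sign_off())"
```

```text
the job is handed in; nothing more can be done
None
```

Both levers were checked, left then right, and the job is handed in; the hand-in gave no verdict. I used the backs of the closed fingers and pressed only from outside.

| Lever | At the stop | Held solid | Largest wrist-force reading |
|---|---|---|---|
| Left | about 24 mm of travel (network estimate), ball clear of the grip in the wrist view | about 1.2 s | about 19 N |
| Right | about 17 mm of travel (network estimate) | about 1.1 s | about 19 N |

- **At the stops:** on the left, another 1.6 mm of commanded travel raised the force but moved nothing. On the right, a last 0.8 mm gave no movement either. The fingers hid the right lever's end, so I did not see its clearance from the grip directly.
- **Easing out:** I brought both levers back along their arcs in about 0.8 s each, with the fingers in contact until the last few millimetres.
- **Final checks:** both press points were back within about 4 mm of where they started, within what the networks can resolve. All eight bystanders were also within a few millimetres, the gripper was clear, and the contact force was about 0.
- **Disagreements:** the wrist-camera network gave wrong positions for the tee and the coupling in its last picture. The scene camera showed both in place.

The clock read about 18.4 s at the last check, against the 64 s limit.

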